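# Teach the counting scale the weight of a coupling

## Task

Set up the counting scale for a batch of couplings: with the pan still empty press the round on key, then take the small parts bin that is stored mouth down on the bench, turn it the right way up, set it gently on the middle of the pan, let go, and press the tare key (the square key next to the round one). Then put the single coupling that stands apart, in front of the heap, into the bin as the sample, let go, press the sample key (the square key next to the wide one) and last the wide enter key. Press the keys one at a time, each fully down and let up again, in that order and only at their turn, never press the middle key, which clears the memory, and leave the tape roll, the steel gauge block and the tool cup where they stand.

Things in the scene. Friction and masses are not known exactly. Their poses are not given: they have to be found in the camera images.
- pan (a point): centre of the level upper face of the stainless pan (124 mm along x, 156 along y, 64 mm above the bench) of the white counting scale, 200 mm deep, 164 wide, fixed to the bench. x axis = from the scale's front (keys) to its back, y = to the left of an operator facing the keys, z = up. Keys from +y to -y, 120 mm in front of here: round on, square tare, square clear, square sample, wide enter.
- bin_mid (a point): centre (half-way up) of the loose dark grey open parts bin: outside 85 mm along its x, 56 along its y, 34 high, walls and floor 2 mm, about 60 g, rigid. z axis = from the floor out of the mouth: down while it lies mouth down on the bench (this point then 17 mm above it), up when the right way up. It can be gripped across the 56 mm and stands steadily on a 56 x 34 mm end.
- coupling_mid (a point): centre (half-way up) of the loose chrome pipe coupling shaped like a small turret, round, 33 mm in diameter and 46 mm high, about 60 g, standing upright on the bench. z axis = up along its centre line.
- key_on_top (a point): centre of the top face of the round on key, 17 mm in diameter, at the operator's left end of the row. The face slopes 12 degrees down to the scale's front; z axis = out of the face, y axis = along the row to the operator's left. It stands 9 mm proud of the panel, about 43 mm above the bench; keys are 32 mm apart centre to centre.
- key_tare_top (a point): centre of the top face of the square tare key, 16 x 16 mm, second from the operator's left, next to the round key. The face slopes 12 degrees down to the scale's front; z axis = out of the face, y axis = along the row to the operator's left. It stands 9 mm proud of the panel, about 43 mm above the bench; keys are 32 mm apart centre to centre.
- key_clear_top (a point): centre of the top face of the square clear key, 16 x 16 mm, in the middle of the row, which must not be pressed. The face slopes 12 degrees down to the scale's front; z axis = out of the face, y axis = along the row to the operator's left. It stands 9 mm proud of the panel, about 43 mm above the bench; keys are 32 mm apart centre to centre.
- key_sample_top (a point): centre of the top face of the square sample key, 16 x 16 mm, fourth from the operator's left, next to the wide key. The face slopes 12 degrees down to the scale's front; z axis = out of the face, y axis = along the row to the operator's left. It stands 9 mm proud of the panel, about 43 mm above the bench; keys are 32 mm apart centre to centre.
- key_enter_top (a point): centre of the top face of the wide enter key, 18 x 26 mm (long side along the row), at the operator's right end of the row. The face slopes 12 degrees down to the scale's front; z axis = out of the face, y axis = along the row to the operator's left. It stands 9 mm proud of the panel, about 43 mm above the bench; keys are 32 mm apart centre to centre.
- key_on (a joint): travel of the round on key: 4 mm of travel; a spring holds it up with about 2 N and it is fully down at about 4 N. Value 0 = up, 0.004 m = fully down; it counts as pressed past 0.003 m and springs back when let go.
- key_tare (a joint): travel of the tare key: 4 mm of travel; a spring holds it up with about 2 N and it is fully down at about 4 N. Value 0 = up, 0.004 m = fully down; it counts as pressed past 0.003 m and springs back when let go.
- key_clear (a joint): travel of the clear key: 4 mm of travel; a spring holds it up with about 2 N and it is fully down at about 4 N. Value 0 = up, 0.004 m = fully down; it counts as pressed past 0.003 m and springs back when let go.
- key_sample (a joint): travel of the sample key: 4 mm of travel; a spring holds it up with about 2 N and it is fully down at about 4 N. Value 0 = up, 0.004 m = fully down; it counts as pressed past 0.003 m and springs back when let go.
- key_enter (a joint): travel of the enter key: 4 mm of travel; a spring holds it up with about 2 N and it is fully down at about 4 N. Value 0 = up, 0.004 m = fully down; it counts as pressed past 0.003 m and springs back when let go.
- bench_edge (a point): a point on the left edge of the green bench top, at its surface. The edge runs straight through it at 45 degrees to the left of +x (and back to the right towards the robot); the bench lies to the right of it.
- tray_corner (a point): on the bench top under the nearest corner of the stacked white foam trays behind the scale: solid, about 250 mm high with the parts heaped on them, and spreading back from here at 45 degrees to the left and to the right of +x. The dark adapters and couplings heaped on the bench round them are background.
- tape_mid (a point): centre (half-way up) of a bystander: a roll of brown tape lying flat, 80 mm in diameter, 20 mm high, loose.
- block_mid (a point): centre (half-way up) of a bystander: a steel gauge block, 60 mm along its x, 30 mm along its y, 45 mm high, loose.
- cup_mid (a point): centre (half-way up) of a bystander: an empty dark plastic tool cup standing upright, 79 mm in diameter, 87 mm high, loose.

How it is judged:
By the outcome, as a careful person would: the job done as asked, in the order asked, and still so for the second after the job is handed in, with the robot touching nothing.
It also fails if it takes over 72 s, if anything falls off the work surface, if the arm or the gripper's body presses on something with over 40 N, if the wrist force passes 120 N, or if a joint passes its speed limit or range.

## Robot

A 6-joint arm with a two-finger parallel gripper is mounted at the origin on a cart in front of the work surface, level with it; the furniture and walls round the work are solid. World frame = base frame: x ahead of the robot, y to its left, z up, the work surface at z = 0. Lengths are in m, angles in rad, forces in N, time in s.
With the tool pointing down it reaches from about 0.375 to 0.975 m from the base axis. Payload 3.8 kg.
Tool frame: the origin (TCP) lies midway between the tips of the shut fingers; the grasp point (between the pads) lies 19 mm behind it; z points along the fingers, y is the line along which they close (so a half turn about z gives the same grasp; the last joint's range is limited). The gripper opens to 85 mm and grips with 20 to 120 N. Pads are 22 mm wide; open, the fingers measure 114 mm over their backs; the gripper's body (76 mm by 85 mm) begins 54 mm behind the grasp point. The pads swing forward as they close: fully open they stand 13 mm farther back than shut.
Start: joints at [1.22, 0.264, 1.604, -0, 1.274, -0.037], TCP at [0.208, 0.642, 0.231] pointing down, gripper open.
Joint ranges: [-2.63, 2.63], [-0.94, 2.18], [0.31, 2.57], [-1.31, 4.45], [0, 2.66], [-2.55, 2.55]. Speed limits (rad/s): [2.57, 2.57, 3.14, 3.14, 3.14, 3.14].

## Interface

Orientations are given as a rotation vector (axis times angle).
In Python, from workcell import read_state, vision, ticket gives the robot as it stands. The module is installed in compiled form; this text tells all that it offers.
- The arm moves only by the tool jog_arm, never from a script. Its arguments are lists of equal length, an entry for each row: "turn": the turn, a rotation vector about the tool's x, y, z in rad, a list of three; "delta_pos": the shift along the tool's x, y, z in m, a list of three; "gripper": the finger opening in m, from 0 to 0.0854. In form: {"turn": [[rx, ry, rz], ...], "delta_pos": [[dx, dy, dz], ...], "gripper": [gripper, ...]}. A call has 1 to 20 rows; each row shifts and turns the commanded pose from where the row before left it, along the tool's axes as they then stand; what a row does not reach is not made up. A row lasts 1/12 s, in which the tool goes at most 41.7 mm and 7.16 degrees, less where a joint would pass 70% of its speed; a pose out of reach is approached as far as the arm can. A call with a gripper value outside its range is refused whole. The fingers move at their own pace and stop on an object; "grip_force" is the grip in N (left out, the last holds). Time passes only in rows, so rows that do not move let the fingers close. It gives the time, the measured TCP pose, the force, the opening and the grip force at its end, in the units of the state.
- read_state(): the state, without advancing time (a new reading comes with each control period).
- vision.read_camera(name): name is "scene" or "top"; returns the picture (400x640x3 uint8, red, green, blue); there is no depth.
- vision.calibration(name): a dict with "vfov" (degrees; the focal length in pixels is half the picture's height over the tangent of half this angle, whatever the lens; pixels are square), "cx", "cy" (the principal point, pixels), "R" (3x3) and "t" (3): a world point X has camera coordinates R X + t. Camera axes: x right, y down, z forward; pixel columns grow to the right and rows downward; lengths in m; the calibration is good to about 2 mm. A picture is of the moment at which its call begins. calibration takes no time and is no camera call.
- ticket.finish_job(): hands the job in; it is judged then, once.
The state is a dict: "time": time; "q": joint angles; "joint_vel": joint speeds; "joint_torque": joint torques, N m; "tool_pos": TCP position; "tcp_rot": TCP orientation; "wrist_force": force on the tool from outside, world axes, zero at the start; "torque": the same for the moment, N m; "width": opening from 0.0 (shut) to 1.0 (fully open); "grip_force": force on a finger pad.
Only numpy, scipy, OpenCV 4.12 (cv2) and the standard library are available. Lean on these libraries where they do the work, as an engineer would, in place of code of your own. Each camera call takes 0.05 s, during which the arm holds its last target. There are 200 camera calls.

## Working session

There is one attempt and no reset: what is moved stays moved. The work goes in short steps, Python scripts to look and compute and a tool call to move; the robot and the scene stay as the last step left them, time stands still between calls to the robot, and variables do not carry over. Pictures are saved under pics/ and viewed, at most 10 in all, crops included, and the job is handed in when it is done.

Besides the shell and the picture viewer there is one more tool, called after "Call:" as name(argument=value, ...) on one line, values as JSON. jog_arm: Moves the arm, as the interface text tells. Its arguments: {"type":"object","properties":{"turn":{"type":"array","items":{"type":"array","items":{"type":"number"}}},"delta_pos":{"type":"array","items":{"type":"array","items":{"type":"number"}}},"gripper":{"type":"array","items":{"type":"number"}},"grip_force":{"type":"number"}},"required":["turn","delta_pos","gripper"]}

```bash
mkdir -p pics; python3 - <<'E'
from workcell import read_state, vision
import cv2, numpy as np
for n in("scene","top"):
    im=vision.read_camera(n); cv2.imwrite(f"pics/{n}0.png",im[:,:,::-1])
    c=vision.calibration(n); print(n,c["vfov"],c["cx"],c["cy"],np.round(c["R"],4).tolist(),np.round(c["t"],4).tolist())
s=read_state();print({k:np.round(v,3).tolist() for k,v in s.items()})
E
```

```text
scene 48.74049719124898 319.6323012159857 200.22204097018624 [[-0.5233, -0.8522, -0.0013], [-0.3656, 0.2259, -0.9029], [0.7697, -0.472, -0.4298]] [0.4452, 0.2254, 0.6247]
top 44.61395021288919 317.7093013213478 202.07269012257856 [[0.0084, -0.9997, 0.0235], [-0.9861, -0.0122, -0.1655], [0.1657, -0.0217, -0.9859]] [0.1377, 0.5696, 1.1716]
{'time': 0.1, 'q': [1.22, 0.265, 1.605, 0.0, 1.274, -0.037], 'joint_vel': [0.001, 0.0, -0.003, -0.001, -0.001, -0.001], 'joint_torque': [0.0, -51.67, -36.859, -0.0, 0.006, -0.0], 'tool_pos': [0.208, 0.641, 0.23], 'tcp_rot': [-0.491, -3.103, 0.003], 'wrist_force': [0.631, -0.538, -0.773], 'torque': [0.026, -0.003, -0.053], 'grip_force': 0.0, 'width': 0.999}
```

View pics/scene0.png

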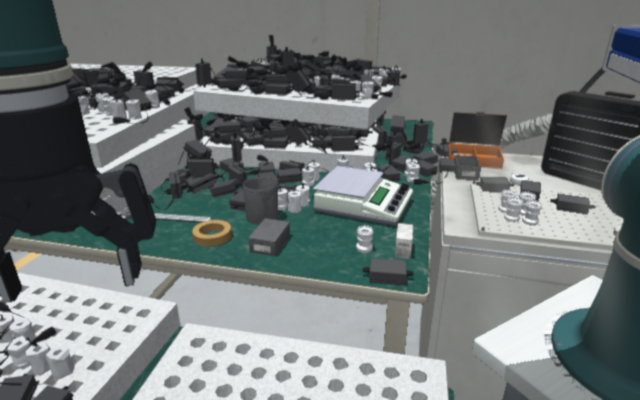

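View pics/top0.png

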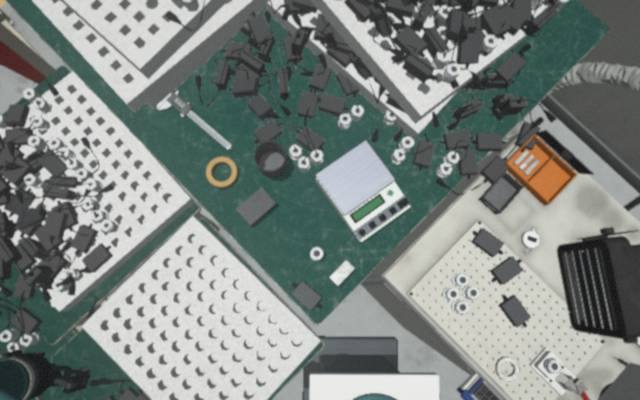

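```bash
python3 - <<'E'
import cv2, numpy as np
a=cv2.imread("pics/top0.png")[130:320,190:430]; b=cv2.imread("pics/scene0.png")[150:300,180:440]
a=cv2.resize(a,(600,475),interpolation=cv2.INTER_CUBIC);cv2.imwrite("pics/topc.png",a)
b=cv2.resize(b,(780,450),interpolation=cv2.INTER_CUBIC);cv2.imwrite("pics/scenec.png",b)
E
```

```text
(no output)
```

View pics/topc.png

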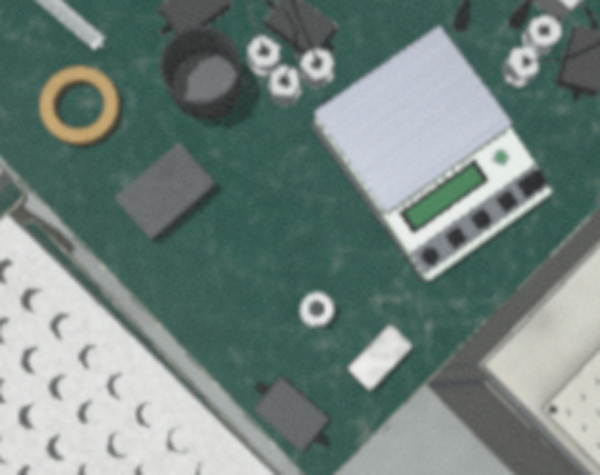

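View pics/scenec.png

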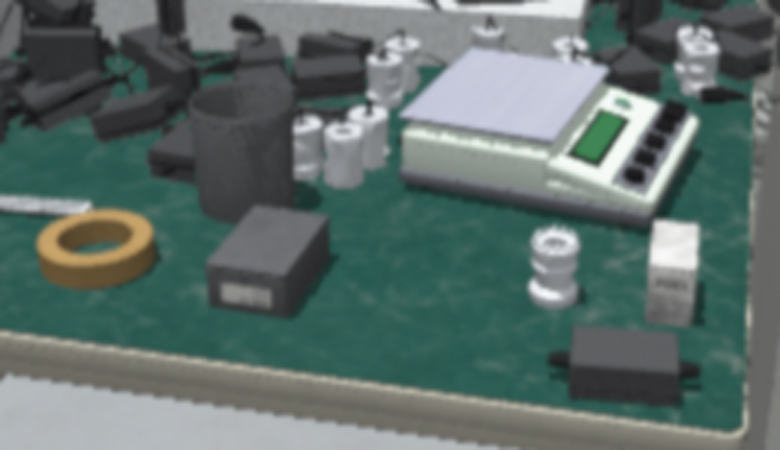

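```bash
cat > h.py <<'E'
import numpy as np, cv2
from workcell import read_state, vision
from scipy.spatial.transform import Rotation as Ro
def ray(n,p,z):
    c=vision.calibration(n); f=200/np.tan(np.radians(c["vfov"]/2)); R=np.array(c["R"]);t=np.array(c["t"])
    p=np.atleast_2d(p).astype(float)
    d=np.c_[(p[:,0]-c["cx"])/f,(p[:,1]-c["cy"])/f,np.ones(len(p))]@R; C=-R.T@t
    return C+d*((z-C[2])/d[:,2])[:,None]
def proj(n,X):
    c=vision.calibration(n); f=200/np.tan(np.radians(c["vfov"]/2))
    x=np.atleast_2d(X)@np.array(c["R"]).T+np.array(c["t"]); return x[:,:2]/x[:,2:]*f+[c["cx"],c["cy"]]
def comp(mask,seed):
    n,l,s,ce=cv2.connectedComponentsWithStats(mask.astype(np.uint8)); k=l[seed[1],seed[0]]
    c=cv2.findContours((l==k).astype(np.uint8),cv2.RETR_EXTERNAL,cv2.CHAIN_APPROX_NONE)[0]
    return k,s[k],ce[k],max(c,key=len)
E
python3 - <<'E'
from h import *
np.set_printoptions(precision=4,suppress=True)
im=cv2.imread("pics/top0.png"); b,g,r=[im[:,:,i].astype(int) for i in range(3)]
for p in [(362,185),(257,206),(250,200),(262,212),(255,222),(317,254),(240,220),(342,272),(307,294),(362,233)]: print(p,im[p[1],p[0]])
# pan: lilac
for nm,m,seed,z in [("pan",(b>g+5)&(b>150),(355,180),.064),("bin",(abs(g-r)<12)&(g<110)&(g>40),(257,204),.034),("block",(g>140)&(abs(g-r)<25),(342,272),.045)]:
    k,s,c,ct=comp(m,seed); rc=cv2.minAreaRect(ct); box=cv2.boxPoints(rc)
    W=ray("top",box,z); print(nm,k,s,c,box.tolist(),"\n",W[:,:2],W.mean(0)[:2],np.linalg.norm(np.diff(W,axis=0),axis=1))
print("tape",ray("top",[222,172],.01),"cup",ray("top",[270,158],.08), "coupling",ray("top",[316.4,253.6],.046))
K=np.array([[430,257],[456,238],[481,219],[507,201],[532,181]])/2.5+[190,130]
print("keys",ray("top",K,.043))
P=np.array([[440,27],[510,127],[388,212],[315,120]])/2.5+[190,130]
print("panc",ray("top",P,.064))
P=np.array([[262,208],[328,216],[290,266],[210,262]])/3+[180,150]
print("bin scene",ray("scene",P,.034))
P=np.array([[178,146],[217,185],[155,238],[117,195]])/2.5+[190,130]
print("bin top hand",ray("top",P,.034))
print("coupling scene top", ray("scene",np.array([[555,240]])/3+[180,150],.046))
print("corner",ray("top",[[330,318],[418,130]],0))
E
```

```text
(362, 185) [212 201 196]
(257, 206) [108 108 105]
(250, 200) [108 107 104]
(262, 212) [110 108 106]
(255, 222) [68 68 64]
(317, 254) [98 99 95]
(240, 220) [89 95 63]
(342, 272) [217 220 218]
(307, 294) [106 103 101]
(362, 233) [54 53 50]
pan 1 [ 316  141   78   73 3002] [354.7518 176.8651] [[315.3902893066406, 174.1362762451172], [365.7228698730469, 138.60740661621094], [394.2956237792969, 179.08546447753906], [343.9630432128906, 214.6143341064453]] 
 [[ 0.6354  0.1503]
 [ 0.7288  0.0243]
 [ 0.6255 -0.0462]
 [ 0.5347  0.0793]] [0.6311 0.052 ] [0.1569 0.1251 0.1549]
bin 163 [242 188  35  38 474] [259.7405 205.1646] [[236.00306701660156, 208.94464111328125], [260.9369201660156, 186.63540649414062], [276.760009765625, 204.32000732421875], [251.82614135742188, 226.62924194335938]] 
 [[0.5502 0.348 ]
 [0.608  0.2872]
 [0.5632 0.2463]
 [0.5061 0.3071]] [0.5568 0.2972] [0.0839 0.0607 0.0834]
block 105 [329 260  26  26 330] [341.4879 272.403 ] [[328.5000305175781, 276.5000305175781], [346.0000305175781, 259.0000305175781], [355.0000305175781, 268.0000305175781], [337.5000305175781, 285.5000305175781]] 
 [[0.3846 0.1157]
 [0.4275 0.0729]
 [0.4058 0.0509]
 [0.3632 0.0937]] [0.3953 0.0833] [0.0605 0.0309 0.0604]
tape [[0.65   0.3911 0.01  ]] cup [[0.6708 0.2626 0.08  ]] coupling [[0.4399 0.1457 0.046 ]]
keys [[ 0.4927  0.0329  0.043 ]
 [ 0.5119  0.0068  0.043 ]
 [ 0.5313 -0.0184  0.043 ]
 [ 0.5498 -0.0448  0.043 ]
 [ 0.5704 -0.0704  0.043 ]]
panc [[ 0.7231  0.0236  0.064 ]
 [ 0.6211 -0.0453  0.064 ]
 [ 0.5343  0.0763  0.064 ]
 [ 0.6256  0.1487  0.064 ]]
bin scene [[0.598  0.2853 0.034 ]
 [0.563  0.2512 0.034 ]
 [0.5152 0.3046 0.034 ]
 [0.5474 0.3469 0.034 ]]
bin top hand [[0.6034 0.2865 0.034 ]
 [0.564  0.2462 0.034 ]
 [0.5096 0.3068 0.034 ]
 [0.5526 0.3461 0.034 ]]
coupling scene top [[0.4354 0.1503 0.046 ]]
corner [[ 0.283   0.1095  0.    ]
 [ 0.7745 -0.1238  0.    ]]
```

```bash
cat >> h.py <<'E'
np.set_printoptions(precision=4,suppress=True)
YS=np.radians(36.8); XS=np.array([np.cos(YS),np.sin(YS),0]); YSv=np.array([-np.sin(YS),np.cos(YS),0])
PAN=np.array([.6285,.052,.064])
def toolR(z,y):
    z=np.array(z,float);z/=np.linalg.norm(z);y=np.array(y,float);y=y-z*(y@z);y/=np.linalg.norm(y)
    return np.c_[np.cross(y,z),y,z]
def go(p,R):
    """print turn (tool frame) then shift (tool frame after the turn) to reach TCP p, R"""
    s=read_state(); R0=Ro.from_rotvec(s["tcp_rot"]); rv=(R0.inv()*Ro.from_matrix(R)).as_rotvec()
    d=R.T@(np.array(p)-s["tool_pos"])
    print("turn",rv,"rows>=",np.linalg.norm(rv)/.12," shift",d,"rows>=",np.linalg.norm(d)/.04,"t",s["time"])
def ang(a): a=np.radians(a); return np.array([np.cos(a),np.sin(a),0])
N=np.array([0,0,1])*np.cos(np.radians(12))-XS*np.sin(np.radians(12))
KR=toolR(-N,XS)
def key(i): # 0 on .. 4 enter
    return PAN*[1,1,0]-.12*XS+(2-i)*.032*YSv+[0,0,.043]
E
python3 - <<'E'
from h import *
for i in range(5): print(key(i))
print(ray("top",[[198,202],[304,318]],0))
go(key(0)+.03*N,KR)
E
```

```text
[0.4941 0.0314 0.043 ]
[0.5132 0.0057 0.043 ]
[ 0.5324 -0.0199  0.043 ]
[ 0.5516 -0.0455  0.043 ]
[ 0.5707 -0.0711  0.043 ]
[[0.5723 0.4512 0.    ]
 [0.2826 0.1743 0.    ]]
turn [-0.2048 -0.0638  0.6125] rows>= 5.408164274453635  shift [-0.6598 -0.1724  0.1246] rows>= 17.330775246108253 t 0.1
```

Call:
jog_arm(turn=[[-0.034,-0.0106,0.102],[-0.034,-0.0106,0.102],[-0.034,-0.0106,0.102],[-0.034,-0.0106,0.102],[-0.034,-0.0106,0.102],[-0.034,-0.0106,0.102],[0,0,0],[0,0,0],[0,0,0],[0,0,0],[0,0,0],[0,0,0],[0,0,0],[0,0,0],[0,0,0],[0,0,0],[0,0,0],[0,0,0]], delta_pos=[[0,0,0],[0,0,0],[0,0,0],[0,0,0],[0,0,0],[0,0,0],[-0.033,-0.0085,0.003],[-0.033,-0.0085,0.003],[-0.033,-0.0085,0.003],[-0.033,-0.0085,0.003],[-0.033,-0.0085,0.003],[-0.033,-0.0085,0.003],[-0.033,-0.0085,0.003],[-0.033,-0.0085,0.003],[-0.033,-0.0085,0.003],[-0.033,-0.0085,0.003],[-0.033,-0.0085,0.003],[-0.033,-0.0085,0.003]], gripper=[0,0,0,0,0,0,0,0,0,0,0,0,0,0,0,0,0,0])

```text
time: 1.6
tool_pos: [0.3718, 0.2682, 0.1739]
tcp_rot: [1.358, 2.714, 0.287]
wrist_force: [0.4, 0.4, -0.8]
width: 0.0
grip_force: 0.0
```

```bash
python3 -c "
from h import *
go(key(0)+.03*N,KR)"
```

```text
turn [ 0.0007 -0.0012  0.0009] rows>= 0.01366175393416951  shift [-0.2629 -0.0702  0.0889] rows>= 7.155958204626068 t 1.6
```

Accurate. On to the key.

Call:
jog_arm(turn=[[0,0,0],[0,0,0],[0,0,0],[0,0,0],[0,0,0],[0,0,0],[0,0,0],[0,0,0],[0,0,0]], delta_pos=[[-0.033,-0.0088,0.0],[-0.033,-0.0088,0.01],[-0.033,-0.0088,0.01],[-0.033,-0.0088,0.01],[-0.033,-0.0088,0.015],[-0.033,-0.0088,0.015],[-0.033,-0.0088,0.015],[-0.032,-0.0086,0.014],[0,0,0]], gripper=[0,0,0,0,0,0,0,0,0])

```text
time: 2.35
tool_pos: [0.4896, 0.0252, 0.0695]
tcp_rot: [1.366, 2.713, 0.283]
wrist_force: [-1.1, 0.7, -1.0]
width: -0.004
grip_force: 0.0
```

```bash
python3 -c "
from h import *
go(key(0)+.01*N,KR)
for n,c in(('scene',(slice(150,250),slice(290,450))),('top',(slice(170,270),slice(300,460)))):
    im=vision.read_camera(n)[:,:,::-1][c]; cv2.imwrite('pics/k_'+n+'.png',cv2.resize(im,None,fx=4.5,fy=4.5,interpolation=2))
a=cv2.imread('pics/k_scene.png');b=cv2.imread('pics/k_top.png');cv2.imwrite('pics/k.png',cv2.resize(np.vstack([a,b]),(460,576)))
"
```

```text
turn [-0.0024 -0.001  -0.0043] rows>= 0.041959787401793375  shift [0.0023 0.0016 0.0174] rows>= 0.44118412305263893 t 2.35
```

View pics/k.png

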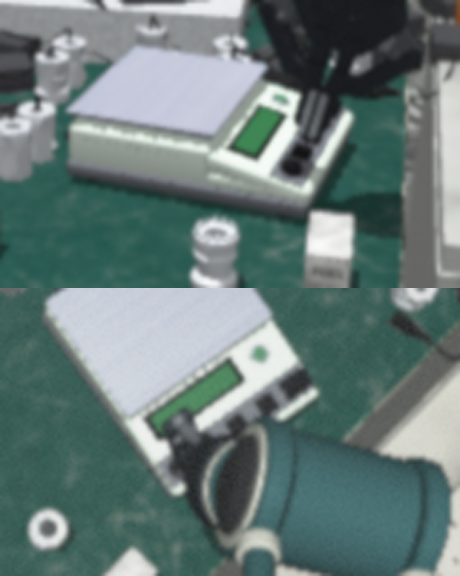

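```bash
python3 -c "
from h import *
print(proj('scene',[key(i) for i in range(5)]), proj('top',[key(i) for i in range(5)]),proj('scene',read_state()['tool_pos']))
a=cv2.imread('pics/scene0.png')[180:220,375:420].astype(int).sum(2)//3
for i in range(0,40,1): print(180+i,''.join('%4d'%v for v in a[i]))"
```

```text
[[392.2906 206.1384]
 [395.556  200.3218]
 [398.6505 194.8097]
 [401.587  189.5789]
 [404.3774 184.6085]] [[362.616  232.237 ]
 [372.827  224.6797]
 [382.9753 217.1687]
 [393.0617 209.7036]
 [403.0866 202.284 ]] [[395.9233 195.1237]]
180  205 190 164 151 148 148 156 186 229 236 229 217 189 154 114  90  75  57  48  46  47  47  48  49  57  68  75  76  77  76  75  90 123 144 150 147 146 138  99  56  41  38  38  38  37
181  194 170 150 147 148 154 173 214 240 243 237 233 230 220 192 176 155 119  98  86  72  64  62  63  68  76  78  80  81  81  81  82  97 119 126 121 117 113  81  46  34  33  34  34  34
182  172 152 146 147 154 173 211 237 243 237 216 208 216 222 227 233 225 201 183 161 131 110  97  84  78  78  77  75  75  81  83  81  81  88  91  88  90  95  73  43  31  30  30  31  31
183  155 147 147 152 172 211 237 245 243 223 177 155 156 171 204 234 242 241 238 228 208 188 165 131 101  86  73  60  56  64  71  72  73  74  75  74  75  77  65  43  31  29  29  30  30
184  148 147 150 169 204 233 244 246 242 220 178 157 146 142 165 217 241 246 246 244 242 239 228 197 148 111  78  49  39  42  
[... 5833 characters left out ...]
2 144 148 151 155 159 163 169 178 190 200 206 219 225 212 171 120  77  53  44  42  47  61  68  72  75  75  74  73  73  75  76  77  77  75  75  76
217  117 113 117 124 129 131 132 131 129 130 136 141 145 147 151 157 161 166 170 179 189 189 173 136  93  61  47  42  41  50  64  71  73  73  74  72  71  71  74  74  75  75  73  72  72
218   96 102 112 118 123 124 126 125 123 125 130 133 132 132 136 142 146 148 147 153 156 151 134 104  72  50  43  41  44  55  67  71  73  72  71  71  70  70  71  72  73  73  73  71  71
219   80  84  90  95 100 104 108 112 115 120 124 124 121 120 124 130 133 132 136 140 137 132 113  84  58  44  40  41  48  61  70  72  73  72  71  70  71  70  70  72  73  74  74  73  72
```

Call:
jog_arm(turn=[[0,0,0],[0,0,0],[0,0,0],[0,0,0],[0,0,0],[0,0,0]], delta_pos=[[0.0023,0.0016,0.017],[0,0,0.006],[0,0,0.003],[0,0,0.002],[0,0,0.001],[0,0,0]], gripper=[0,0,0,0,0,0])

```text
time: 2.95
tool_pos: [0.4941, 0.0363, 0.0448]
tcp_rot: [1.357, 2.714, 0.288]
wrist_force: [-0.3, -0.2, -0.8]
width: -0.006
grip_force: 0.0
```

```bash
python3 -c "
from h import *
s=read_state();print(((s['tool_pos']-key(0))@KR), np.array(s['wrist_force'])@N)"
```

```text
[ 0.0039  0.0033 -0.0011] -0.7367193586704478
```

Call:
jog_arm(turn=[[0,0,0],[0,0,0],[0,0,0],[0,0,0],[0,0,0],[0,0,0]], delta_pos=[[-0.0039,-0.0033,0],[0,0,0.001],[0,0,0.002],[0,0,0.001],[0,0,0.001],[0,0,0]], gripper=[0,0,0,0,0,0])

```text
time: 3.45
tool_pos: [0.4953, 0.0311, 0.0391]
tcp_rot: [1.358, 2.713, 0.287]
wrist_force: [-0.0, -2.1, 2.4]
width: -0.001
grip_force: 1.7
```

```bash
python3 -c "
from h import *
s=read_state();print(((s['tool_pos']-key(0))@KR), np.array(s['wrist_force'])@N)"
```

```text
[-0.001  -0.0001  0.004 ] 2.598824315036919
```

Call:
jog_arm(turn=[[0,0,0],[0,0,0],[0,0,0],[0,0,0]], delta_pos=[[0,0,0.001],[0,0,0.001],[0,0,0.0005],[0,0,0]], gripper=[0,0,0,0])

```text
time: 3.78
tool_pos: [0.4955, 0.0312, 0.0386]
tcp_rot: [1.356, 2.715, 0.287]
wrist_force: [-12.3, -6.5, 24.3]
width: -0.004
grip_force: 13.2
```

```bash
cat >> h.py <<'E'
BIN=np.array([.5565,.297,0]); U0=ang(-48); 
def tilt(u,t,y): t=np.radians(t); return toolR(np.array([0,0,-np.cos(t)])+np.sin(t)*u,y)
RB=tilt(U0,25,ang(42)); GB=BIN-.015*U0+[0,0,.026]; TB=GB+.019*RB[:,2]
E
python3 -c "
from h import *
print(TB,RB)
s=read_state()
go(TB-.12*RB[:,2],RB)"
```

```text
[0.5518 0.3022 0.0088] [[-0.6064  0.7431  0.2828]
 [ 0.6735  0.6691 -0.3141]
 [-0.4226 -0.     -0.9063]]
turn [ 0.1873 -0.4256 -0.133 ] rows>= 4.029958619265852  shift [ 0.161   0.2232 -0.1621] rows>= 7.984402768743838 t 3.7833
```

Call:
jog_arm(turn=[[0,0,0],[0,0,0],[0,0,0],[0,0,0],[0.0375,-0.085,-0.0266],[0.0375,-0.085,-0.0266],[0.0375,-0.085,-0.0266],[0.0375,-0.085,-0.0266],[0.0375,-0.085,-0.0266],[0,0,0]], delta_pos=[[0,0,-0.01],[0,0,-0.035],[0,0,-0.035],[0,0,-0.03],[0,0,0],[0,0,0],[0,0,0],[0,0,0],[0,0,0],[0,0,0]], gripper=[0,0,0,0,0.085,0.085,0.085,0.085,0.085,0.085], grip_force=40)

```text
time: 4.62
tool_pos: [0.4752, 0.02, 0.1423]
tcp_rot: [1.106, 2.5, -0.25]
wrist_force: [-0.7, 0.6, -0.5]
width: 0.846
grip_force: 0.0
```

```bash
python3 -c "
from h import *
go(TB-.12*RB[:,2],RB)"
```

```text
turn [-0.0016 -0.0001  0.0052] rows>= 0.04529797812873455  shift [ 0.2     0.2458 -0.0659] rows>= 8.090882456318433 t 4.6167
```

Call:
jog_arm(turn=[[0,0,0],[0,0,0],[0,0,0],[0,0,0],[0,0,0],[0,0,0],[0,0,0],[0,0,0],[0,0,0],[0,0,0],[0,0,0],[0,0,0],[0,0,0],[0,0,0],[0,0,0],[0,0,0]], delta_pos=[[0.02,0.0246,-0.0066],[0.02,0.0246,-0.0066],[0.02,0.0246,-0.0066],[0.02,0.0246,-0.0066],[0.02,0.0246,-0.0066],[0.02,0.0246,-0.0066],[0.02,0.0246,-0.0066],[0.02,0.0246,-0.0066],[0.02,0.0246,-0.0066],[0.02,0.0246,-0.0066],[0,0,0.02],[0,0,0.02],[0,0,0.01],[0,0,0],[0,0,0],[0,0,0]], gripper=[0.085,0.085,0.085,0.085,0.085,0.085,0.085,0.085,0.085,0.085,0.085,0.085,0.085,0.085,0.085,0.085])

```text
time: 5.95
tool_pos: [0.5345, 0.3219, 0.0748]
tcp_rot: [1.115, 2.496, -0.245]
wrist_force: [-0.1, -0.6, -0.2]
width: 0.998
grip_force: 0.0
```

```bash
python3 -c "
from h import *
go(TB,RB)
for n,c in(('scene',(slice(140,290),slice(120,360))),('top',(slice(120,270),slice(180,420)))):
    im=vision.read_camera(n)[:,:,::-1][c]; cv2.imwrite('pics/b_'+n+'.png',cv2.resize(im,None,fx=2,fy=2,interpolation=2))
a=cv2.imread('pics/b_scene.png');b=cv2.imread('pics/b_top.png');cv2.imwrite('pics/b.png',np.vstack([a,b]))
"
```

```text
turn [-0.0003 -0.0019 -0.0023] rows>= 0.024926347500006128  shift [ 0.0041 -0.0004  0.0709] rows>= 1.776456575135095 t 5.95
```

View pics/b.png

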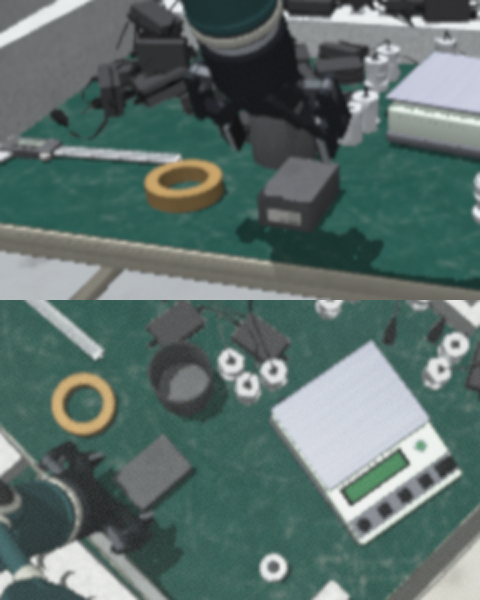

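Call:
jog_arm(turn=[[0,0,0],[0,0,0],[0,0,0],[0,0,0],[0,0,0]], delta_pos=[[0.002,0,0.025],[0.002,0,0.025],[0,0,0.015],[0,0,0.005],[0,0,0]], gripper=[0.085,0.085,0.085,0.085,0.085])

```text
time: 6.47
tool_pos: [0.5508, 0.3018, 0.0079]
tcp_rot: [1.114, 2.497, -0.25]
wrist_force: [0.4, -0.0, -0.5]
width: 0.993
grip_force: 0.0
```

```bash
python3 -c "
from h import *
go(TB,RB);print(read_state()['wrist_force'])"
```

```text
turn [-0.0032 -0.0011 -0.0008] rows>= 0.028956380514374304  shift [-0.0008  0.001  -0.0007] rows>= 0.0361879249719708 t 6.4667
[ 0.4363 -0.0004 -0.4711]
```

Call:
jog_arm(turn=[[0,0,0],[0,0,0],[0,0,0],[0,0,0],[0,0,0],[0,0,0],[0,0,0],[0,0,0]], delta_pos=[[0,0,0],[0,0,0],[0,0,0],[0,0,0],[0,0,0],[0,0,0],[0,0,0],[0,0,0]], gripper=[0.05,0.05,0.05,0.05,0.05,0.05,0.05,0.05], grip_force=40)

```text
time: 7.13
tool_pos: [0.5525, 0.3044, 0.0108]
tcp_rot: [1.113, 2.495, -0.242]
wrist_force: [-1.8, 2.7, 6.9]
width: 0.65
grip_force: 43.8
```

```bash
cat >> h.py <<'E'
import json,os
if os.path.exists("rel.json"): REL=np.array(json.load(open("rel.json")))
E
python3 -c "
from h import *
s=read_state();R=Ro.from_rotvec(s['tcp_rot']).as_matrix()
r=R.T@(BIN+[0,0,.017]-s['tool_pos']);print(r,R)
r[1]=0;json.dump(r.tolist(),open('rel.json','w'))"
```

```text
[-0.01   -0.0019 -0.0021] [[-0.6052  0.7435  0.2844]
 [ 0.6751  0.6687 -0.3116]
 [-0.4218  0.0034 -0.9067]]
```

Call:
jog_arm(turn=[[0,0,0],[0,0,0],[0,0,0],[0,0,0],[0,0,0],[0,0,0],[0,0.109,0],[0,0.109,0],[0,0.109,0],[0,0.109,0],[0,0,0]], delta_pos=[[-0.004,0,-0.01],[-0.014,0,-0.03],[-0.014,0,-0.03],[-0.014,0,-0.03],[-0.014,0,-0.03],[-0.014,0,-0.03],[0,0,0],[0,0,0],[0,0,0],[0,0,0],[0,0,0]], gripper=[0.05,0.05,0.05,0.05,0.05,0.05,0.05,0.05,0.05,0.05,0.05])

```text
time: 8.05
tool_pos: [0.5534, 0.3006, 0.1867]
tcp_rot: [-1.285, -2.865, -0.005]
wrist_force: [0.2, 0.3, -0.9]
width: 0.647
grip_force: 43.0
```

Call:
jog_arm(turn=[[0,0,0.12],[0,0,0.12],[0,0,0.12],[0,0,0.12],[0,0,0.12],[0,0,0.12],[0,0,0.12],[0,0,0.12],[0,0,0.12],[0,0,0.12],[0,0,0.12],[0,0,0.12],[0,0,0.12],[0,0,0.12],[0,0,0.12],[0,0,0.026],[0,0,0]], delta_pos=[[0,0,0],[0,0,0],[0,0,0],[0,0,0],[0,0,0],[0,0,0],[0,0,0],[0,0,0],[0,0,0],[0,0,0],[0,0,0],[0,0,0],[0,0,0],[0,0,0],[0,0,0],[0,0,0],[0,0,0]], gripper=[0.05,0.05,0.05,0.05,0.05,0.05,0.05,0.05,0.05,0.05,0.05,0.05,0.05,0.05,0.05,0.05,0.05])

```text
time: 9.47
tool_pos: [0.5501, 0.3033, 0.1849]
tcp_rot: [3.052, 0.742, -0.002]
wrist_force: [0.1, -0.3, -0.7]
width: 0.649
grip_force: 43.1
```

```bash
cat >> h.py <<'E'
A1=27.4+180; S=np.array([.52,.27,.0425])
R1=tilt(ang(A1),-65,ang(A1+90))
E
python3 -c "
from h import *
p=S-R1@REL; print(p)
go(p+[0,0,.04],R1)
s=read_state();print(s['q'],s['width'],s['grip_force'])"
```

```text
[0.5255 0.2728 0.0507]
turn [ 0.0016  1.1358 -0.0007] rows>= 9.464931672633654  shift [-0.1005  0.0157  0.0073] rows>= 2.5506360834052235 t 9.4667
[ 0.4647  0.2095  1.758  -0.001   1.1754  1.559 ] 0.6491863405414705 43.0548857152462
```

Call:
jog_arm(turn=[[0,0,-0.12],[0,0,-0.12],[0,0,-0.12],[0,0,-0.12],[0,0,-0.12],[0,0,-0.12],[0,0,-0.12],[0,0,-0.12],[0,0,-0.12],[0,0,-0.12],[0,0,-0.12],[0,0,-0.12],[0,0,0]], delta_pos=[[0,0,0],[0,0,0],[0,0,0],[0,0,0],[0,0,0],[0,0,0],[0,0,0],[0,0,0],[0,0,0],[0,0,0],[0,0,0],[0,0,0],[0,0,0]], gripper=[0.05,0.05,0.05,0.05,0.05,0.05,0.05,0.05,0.05,0.05,0.05,0.05,0.05])

```text
time: 10.55
tool_pos: [0.5505, 0.3033, 0.185]
tcp_rot: [-1.8, -2.575, 0.002]
wrist_force: [0.0, 0.0, -1.7]
width: 0.651
grip_force: 43.0
```

Call:
jog_arm(turn=[[0,0.1135,0],[0,0.1135,0],[0,0.1135,0],[0,0.1135,0],[0,0.1135,0],[0,0.1135,0],[0,0.1135,0],[0,0.1135,0],[0,0.1135,0],[0,0.1135,0],[0,0,0],[0,0,0]], delta_pos=[[0,0,0],[0,0,0],[0,0,0],[0,0,0],[0,0,0],[0,0,0],[0,0,0],[0,0,0],[0,0,0],[0,0,0],[0,0,0],[0,0,0]], gripper=[0.05,0.05,0.05,0.05,0.05,0.05,0.05,0.05,0.05,0.05,0.05,0.05])

```text
time: 11.55
tool_pos: [0.5503, 0.3025, 0.1826]
tcp_rot: [-1.209, -1.71, -0.761]
wrist_force: [-0.6, 0.1, -0.8]
width: 0.644
grip_force: 43.0
```

```bash
sed -i 's/^A1=.*/A1=-70; S=np.array([.51,.31,.0425])/' h.py
python3 -c "
from h import *
p=S-R1@REL; print(p, R1)
go(p+[0,0,.04],R1)
s=read_state();print(s['q'],s['width'],s['grip_force'])"
```

```text
[0.5079 0.3158 0.0507] [[-0.1445  0.9397 -0.31  ]
 [ 0.3971  0.342   0.8517]
 [ 0.9063 -0.     -0.4226]]
turn [ 0.0009  0.0003 -0.0088] rows>= 0.07362870306625699  shift [-0.0719 -0.0353  0.0633] rows>= 2.552240459633461 t 11.55
[-0.0283  0.4767  1.8205  1.0032  1.5389 -0.7931] 0.6440884495210091 43.04196015000343
```

Call:
jog_arm(turn=[[0,0,-0.009],[0,0,0],[0,0,0],[0,0,0],[0,0,0],[0,0,0]], delta_pos=[[-0.018,-0.0088,0.0158],[-0.018,-0.0088,0.0158],[-0.018,-0.0088,0.0158],[-0.018,-0.0088,0.0158],[0,0,0],[0,0,0]], gripper=[0.05,0.05,0.05,0.05,0.05,0.05])

```text
time: 12.05
tool_pos: [0.5086, 0.3177, 0.094]
tcp_rot: [-1.196, -1.721, -0.77]
wrist_force: [-0.1, -0.1, -1.1]
width: 0.646
grip_force: 43.0
```

```bash
python3 -c "
from h import *
p=S-R1@REL; go(p,R1)
print(read_state()['wrist_force'])
for n,c in(('scene',(slice(120,290),slice(120,420))),('top',(slice(120,290),slice(150,450)))):
    im=vision.read_camera(n)[:,:,::-1][c]; cv2.imwrite('pics/c_'+n+'.png',cv2.resize(im,None,fx=1.75,fy=1.75,interpolation=2))
a=cv2.imread('pics/c_scene.png');b=cv2.imread('pics/c_top.png');cv2.imwrite('pics/c.png',np.vstack([a,b]))
"
```

```text
turn [0.0007 0.     0.0073] rows>= 0.06077220882351835  shift [-0.04   -0.0014  0.0169] rows>= 1.0853592519123785 t 12.05
[-0.0621 -0.1167 -1.1382]
```

View pics/c.png

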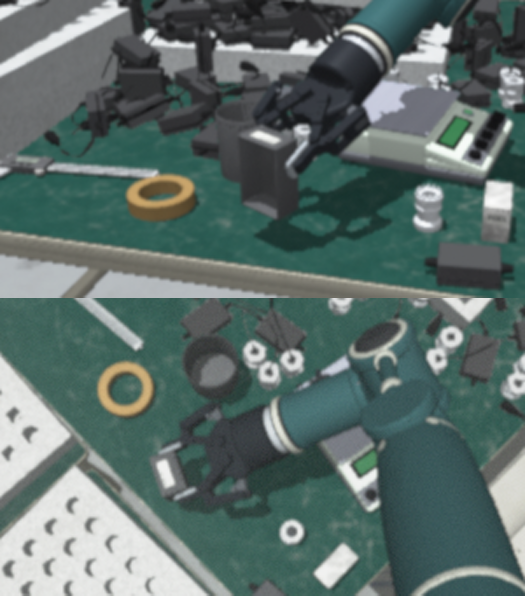

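Call:
jog_arm(turn=[[0,0,0.007],[0,0,0],[0,0,0],[0,0,0],[0,0,0],[0,0,0],[0,0,0],[0,0,0]], delta_pos=[[-0.0181,-0.0014,0.0085],[-0.0136,0,0.0063],[-0.0027,0,0.0013],[-0.0018,0,0.0009],[-0.0014,0,0.0006],[-0.0009,0,0.0004],[0,0,0],[0,0,0]], gripper=[0.05,0.05,0.05,0.05,0.05,0.05,0.05,0.05])

```text
time: 12.82
tool_pos: [0.5094, 0.3165, 0.0519]
tcp_rot: [-1.202, -1.715, -0.772]
wrist_force: [1.2, -0.3, 2.7]
width: 0.651
grip_force: 43.2
```

Call:
jog_arm(turn=[[0,0,0],[0,0,0],[0,0,0],[0,0,0],[0,0,0],[0,0,0],[0,0,0],[0,0,0],[0,0,0],[0,0,0],[0,0,0]], delta_pos=[[-0.0005,0,0.0002],[0,0,0],[0,0,0],[0,0,0],[0,0,0],[0,0,0],[0,0,-0.015],[0,0,-0.03],[0,0,-0.035],[0,0,-0.035],[0,0,0]], gripper=[0.05,0.065,0.075,0.085,0.085,0.085,0.085,0.085,0.085,0.085,0.085])

```text
time: 13.73
tool_pos: [0.5488, 0.2132, 0.1018]
tcp_rot: [-1.206, -1.719, -0.777]
wrist_force: [1.3, 0.8, 0.7]
width: 0.992
grip_force: 0.0
```

```bash
python3 -c "
from h import *
s=read_state();print(s['q'],s['tool_pos'],Ro.from_rotvec(s['tcp_rot']).as_matrix())
for n,c in(('scene',(slice(120,290),slice(120,420))),('top',(slice(120,290),slice(150,450)))):
    im=vision.read_camera(n)[:,:,::-1][c]; cv2.imwrite('pics/d_'+n+'.png',cv2.resize(im,None,fx=1.75,fy=1.75,interpolation=2))
a=cv2.imread('pics/d_scene.png');b=cv2.imread('pics/d_top.png');cv2.imwrite('pics/d.png',np.vstack([a,b]))
"
```

```text
[-0.1653  0.5927  1.8297  0.9165  1.5385 -0.9646] [0.5488 0.2132 0.1018] [[-0.1497  0.9421 -0.2999]
 [ 0.3979  0.3351  0.854 ]
 [ 0.9051  0.0085 -0.425 ]]
```

View pics/d.png

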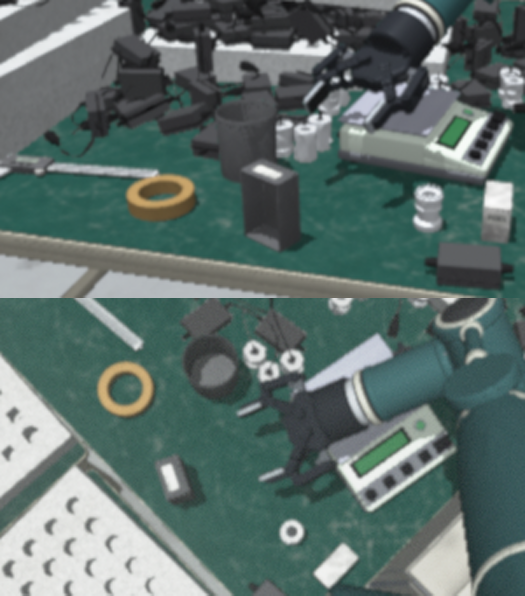

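Call:
jog_arm(turn=[[0,0,0],[0,0,0],[0,0,0],[0,0,0],[0,-0.12,0],[0,-0.12,0],[0,-0.12,0],[0,-0.12,0],[0,-0.12,0],[0,-0.12,0],[0,-0.12,0],[0,-0.12,0],[0,-0.12,0],[0,-0.12,0],[0,-0.12,0],[0,-0.12,0],[0,-0.12,0],[0,-0.12,0],[0,-0.12,0],[0,-0.12,0]], delta_pos=[[0.03,0,-0.014],[0.03,0,-0.014],[0.03,0,-0.014],[0.03,0,-0.014],[0,0,0],[0,0,0],[0,0,0],[0,0,0],[0,0,0],[0,0,0],[0,0,0],[0,0,0],[0,0,0],[0,0,0],[0,0,0],[0,0,0],[0,0,0],[0,0,0],[0,0,0],[0,0,0]], gripper=[0.085,0.085,0.085,0.085,0.085,0.085,0.085,0.085,0.085,0.085,0.085,0.085,0.085,0.085,0.085,0.085,0.085,0.085,0.085,0.085])

```text
time: 15.5
tool_pos: [0.5427, 0.2191, 0.2314]
tcp_rot: [1.395, 1.99, -0.579]
wrist_force: [-0.5, -1.5, -0.2]
width: 0.991
grip_force: 0.0
```

```bash
cat >> h.py <<'E'
SC=np.array([.5115,.3107,.0425])
R2=tilt(ang(-70),45,ang(20)); G2=SC-.010*ang(-70)+[0,0,.013]; T2=G2+.019*R2[:,2]
E
python3 -c "
from h import *
a=cv2.imread('pics/d_top.png'); 
im=cv2.resize(a,(300,170),interpolation=cv2.INTER_AREA); r=im[80:128,80:120].astype(int); g=r.sum(2)
lab=(g>500); ys,xs=np.nonzero(lab); print('label px',xs.mean()+230,ys.mean()+200,len(xs), ray('top',[xs.mean()+230,ys.mean()+200],.085))
print('predicted top px',proj('top',SC+[0,0,.0425]))
go(T2-.10*R2[:,2],R2); print(read_state()['q'],T2,R2)"
```

```text
label px 243.51492537313433 226.8582089552239 134 [[0.4994 0.3211 0.085 ]]
predicted top px [[248.0404 221.8802]]
turn [ 0.0019  0.0046 -0.0021] rows>= 0.045383829675689616  shift [ 0.1999  0.002  -0.0321] rows>= 5.061801251773928 t 15.5
[ 0.7393  0.2827  1.7773 -0.7216  1.4769  0.6119] [0.5127 0.3075 0.0421] [[-0.2418  0.9397  0.2418]
 [ 0.6645  0.342  -0.6645]
 [-0.7071  0.     -0.7071]]
```

Call:
jog_arm(turn=[[0,0,0],[0,0,0],[0,0,0],[0,0,0],[0,0,0],[0,0,0],[0,0,0],[0,0,0]], delta_pos=[[0.033,0.0004,-0.0054],[0.033,0.0004,-0.0054],[0.033,0.0004,-0.0054],[0.033,0.0004,-0.0054],[0.033,0.0002,-0.0054],[0.033,0.0002,-0.005],[0,0,0],[0,0,0]], gripper=[0.085,0.085,0.085,0.085,0.085,0.085,0.085,0.085])

```text
time: 16.17
tool_pos: [0.4881, 0.3719, 0.1111]
tcp_rot: [1.395, 1.996, -0.583]
wrist_force: [-0.5, 0.0, 0.6]
width: 0.99
grip_force: 0.0
```

```bash
python3 -c "
from h import *
go(T2,R2); print(read_state()['q'])"
```

```text
turn [-0.002   0.0022  0.0027] rows>= 0.033377331532860335  shift [0.0001 0.001  0.0976] rows>= 2.43975633869861 t 16.1667
[ 0.9462  0.5497  1.6449 -0.6276  1.4832  0.8285]
```

Call:
jog_arm(turn=[[0,0,0],[0,0,0],[0,0,0],[0,0,0],[0,0,0],[0,0,0],[0,0,0],[0,0,0],[0,0,0],[0,0,0],[0,0,0],[0,0,0]], delta_pos=[[0,0.001,0.025],[0,0,0.025],[0,0,0.025],[0,0,0.015],[0,0,0.008],[0,0,0],[0,0,0],[0,0,0],[0,0,0],[0,0,0],[0,0,0],[0,0,0]], gripper=[0.085,0.085,0.085,0.085,0.085,0.085,0.05,0.05,0.05,0.05,0.05,0.05])

```text
time: 17.17
tool_pos: [0.5155, 0.3086, 0.0459]
tcp_rot: [1.401, 1.994, -0.574]
wrist_force: [-1.1, 3.1, 6.3]
width: 0.647
grip_force: 44.4
```

```bash
python3 -c "
from h import *
s=read_state();R=Ro.from_rotvec(s['tcp_rot']).as_matrix()
r=R.T@(SC-s['tool_pos']);print(r); r[1]=0;json.dump(r.tolist(),open('rel2.json','w'))
go(T2,R2)"
```

```text
[ 0.0048 -0.003   0.    ]
turn [ 0.0019 -0.0018 -0.004 ] rows>= 0.040057373286886355  shift [ 0.0027 -0.003   0.0028] rows>= 0.12275332404620119 t 17.1667
```

Call:
jog_arm(turn=[[0,0,0],[0,0,0],[0,0,0],[0,0,0],[0,0,0],[0,0,0],[0,0.112,0],[0,0.112,0],[0,0.112,0],[0,0.112,0],[0,0.112,0],[0,0.112,0],[0,0.113,0],[0,0,0]], delta_pos=[[-0.005,0,-0.005],[-0.02,0,-0.02],[-0.024,0,-0.024],[-0.024,0,-0.024],[-0.024,0,-0.024],[-0.024,0,-0.024],[0,0,0],[0,0,0],[0,0,0],[0,0,0],[0,0,0],[0,0,0],[0,0,0],[0,0,0]], gripper=[0.05,0.05,0.05,0.05,0.05,0.05,0.05,0.05,0.05,0.05,0.05,0.05,0.05,0.05])

```text
time: 18.33
tool_pos: [0.5158, 0.3036, 0.2166]
tcp_rot: [-1.81, -2.566, -0.007]
wrist_force: [-0.3, -1.7, -1.1]
width: 0.647
grip_force: 43.6
```

Call:
jog_arm(turn=[[0,0,0.116],[0,0,0.116],[0,0,0.116],[0,0,0.116],[0,0,0.116],[0,0,0.116],[0,0,0.116],[0,0,0.116],[0,0,0.116],[0,0,0.116],[0,0,0.116],[0,0,0]], delta_pos=[[0,0,0],[0,0,0],[0,0,0],[0,0,0],[0,0,0],[0,0,0],[0,0,0],[0,0,0],[0,0,0],[0,0,0],[0,0,0],[0,0,0]], gripper=[0.05,0.05,0.05,0.05,0.05,0.05,0.05,0.05,0.05,0.05,0.05,0.05])

```text
time: 19.33
tool_pos: [0.5138, 0.3071, 0.2149]
tcp_rot: [2.981, 0.987, 0.0]
wrist_force: [0.1, 0.1, -1.2]
width: 0.65
grip_force: 43.6
```

```bash
cat >> h.py <<'E'
if os.path.exists("rel2.json"): REL2=np.array(json.load(open("rel2.json")))
A3=np.degrees(YS)-180; R3=tilt(ang(A3),-45,ang(A3+90)); 
RV=tilt(ang(A3),0,ang(A3+90))
E
python3 -c "
from h import *
p=PAN+[0,0,.017]-R3@REL2
print(p,R3)
go(p+[0,0,.08],RV)
print(read_state()['q'])"
```

```text
[0.6258 0.0499 0.0776] [[ 0.5662  0.599   0.5662]
 [ 0.4236 -0.8007  0.4236]
 [ 0.7071  0.     -0.7071]]
turn [ 0.0012  0.0004 -0.0028] rows>= 0.025357812074229002  shift [-0.0644  0.273   0.0572] rows>= 7.156232887163584 t 19.3333
[ 0.4978  0.1317  1.7916 -0.0013  1.2185  1.4296]
```

Call:
jog_arm(turn=[[0,0,0],[0,0,0],[0,0,0],[0,0,0],[0,0,0],[0,0,0],[0,0,0],[0,0,0],[0,0.112,0],[0,0.112,0],[0,0.112,0],[0,0.112,0],[0,0.112,0],[0,0.112,0],[0,0.113,0],[0,0,0],[0,0,0]], delta_pos=[[-0.0081,0.0341,0],[-0.0081,0.0341,0],[-0.0081,0.0341,0],[-0.0081,0.0341,0],[-0.0081,0.0341,0],[-0.0081,0.0341,0],[-0.0081,0.0341,0],[-0.0081,0.0341,0],[0,0,0],[0,0,0],[0,0,0],[0,0,0],[0,0,0],[0,0,0],[0,0,0],[0,0,0],[0,0,0]], gripper=[0.05,0.05,0.05,0.05,0.05,0.05,0.05,0.05,0.05,0.05,0.05,0.05,0.05,0.05,0.05,0.05,0.05])

```text
time: 20.75
tool_pos: [0.6236, 0.0505, 0.2127]
tcp_rot: [-2.58, -0.859, -1.017]
wrist_force: [-0.5, -0.8, -0.8]
width: 0.649
grip_force: 43.7
```

```bash
python3 -c "
from h import *
p=PAN+[0,0,.017]-R3@REL2
go(p+[0,0,.03],R3)
print(read_state()['q'])"
```

```text
turn [-0.0057  0.0324 -0.002 ] rows>= 0.27506260731489635  shift [-0.0733  0.0018  0.0753] rows>= 2.6267706938899322 t 20.75
[-0.2681 -0.0764  2.1947  0.928   0.7465  0.0406]
```

Call:
jog_arm(turn=[[-0.003,0.016,-0.001],[-0.003,0.016,-0.001],[0,0,0],[0,0,0],[0,0,0],[0,0,0],[0,0,0],[0,0,0]], delta_pos=[[-0.014,0.0004,0.014],[-0.0148,0.0004,0.0153],[-0.0148,0.0004,0.0153],[-0.0148,0.0004,0.0153],[-0.0148,0.0002,0.0153],[0,0,0],[0,0,0],[0,0,0]], gripper=[0.05,0.05,0.05,0.05,0.05,0.05,0.05,0.05])

```text
time: 21.42
tool_pos: [0.6291, 0.0501, 0.1119]
tcp_rot: [-2.557, -0.855, -1.07]
wrist_force: [0.1, 0.1, -0.7]
width: 0.649
grip_force: 43.6
```

```bash
python3 -c "
from h import *
p=PAN+[0,0,.017]-R3@REL2
go(p,R3)
print(read_state()['q'],read_state()['wrist_force'])
for n,c in(('scene',(slice(120,250),slice(270,470))),('top',(slice(120,270),slice(270,470)))):
    im=vision.read_camera(n)[:,:,::-1][c]; cv2.imwrite('pics/e_'+n+'.png',cv2.resize(im,None,fx=2.1,fy=2.1,interpolation=2))
a=cv2.imread('pics/e_scene.png');b=cv2.imread('pics/e_top.png');cv2.imwrite('pics/e.png',np.vstack([a,b]))
"
```

```text
turn [ 0.0019 -0.0056  0.0041] rows>= 0.05988061141873004  shift [-0.0262 -0.0018  0.0222] rows>= 0.8604027816948934 t 21.4167
[-0.2789  0.0893  2.2771  1.2563  0.6363 -0.3657] [ 0.0725  0.0545 -0.6961]
```

View pics/e.png

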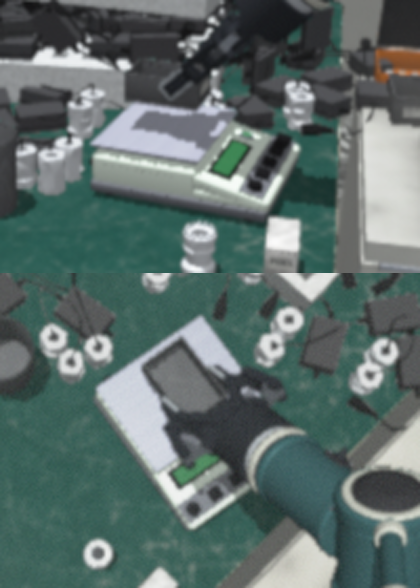

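Call:
jog_arm(turn=[[0,-0.005,0.004],[0,0,0],[0,0,0],[0,0,0],[0,0,0],[0,0,0],[0,0,0],[0,0,0]], delta_pos=[[-0.012,-0.001,0.009],[-0.007,-0.001,0.006],[-0.0035,0,0.0035],[-0.0014,0,0.0014],[-0.0011,0,0.0011],[-0.0007,0,0.0007],[0,0,0],[0,0,0]], gripper=[0.05,0.05,0.05,0.05,0.05,0.05,0.05,0.05])

```text
time: 22.18
tool_pos: [0.6253, 0.0496, 0.0786]
tcp_rot: [-2.561, -0.849, -1.065]
wrist_force: [-2.4, 0.3, 6.0]
width: 0.649
grip_force: 44.4
```

Call:
jog_arm(turn=[[0,0,0],[0,0,0],[0,0,0],[0,0,0],[0,0,0],[0,0,0],[0,0,0],[0,0,0],[0,0,0],[0,0,0],[0,0,0]], delta_pos=[[0.0003,0,-0.0003],[0,0,0],[0,0,0],[0,0,0],[0,0,0],[0,0,0],[0,0,-0.015],[0,0,-0.03],[0,0,-0.035],[0,0,-0.035],[0,0,0]], gripper=[0.055,0.06,0.07,0.085,0.085,0.085,0.085,0.085,0.085,0.085,0.085])

```text
time: 23.1
tool_pos: [0.5594, -0.0016, 0.163]
tcp_rot: [-2.565, -0.849, -1.07]
wrist_force: [1.7, -0.7, 0.7]
width: 0.991
grip_force: 0.0
```

```bash
python3 -c "
from h import *
go(key(1)+.06*N,KR)
print(read_state()['q'])
im=vision.read_camera('top')[:,:,::-1];cv2.imwrite('pics/f.png',im)
b,g,r=[im[:,:,i].astype(int) for i in range(3)]
m=(abs(g-r)<12)&(g<130)&(g>40)
k,s,c,ct=comp(m,(355,175));box=cv2.boxPoints(cv2.minAreaRect(ct));W=ray('top',box,.098);print(s,W[:,:2],W.mean(0))
print(proj('top',[PAN+[0,0,.034]]))
"
```

```text
turn [ 0.4601 -0.4471 -1.5249] rows>= 13.786296987211959  shift [ 0.0335 -0.0568  0.0506] rows>= 2.0774585864476993 t 23.1
[-0.4514 -0.1069  2.3479  1.0664  0.7968 -0.2646]
[337 157  39  41 875] [[0.6393 0.1024]
 [0.6764 0.056 ]
 [0.6047 0.0024]
 [0.5684 0.0488]] [0.6222 0.0524 0.098 ]
[[356.3143 174.3405]]
```

Call:
jog_arm(turn=[[0.0329,-0.0319,-0.1089],[0.0329,-0.0319,-0.1089],[0.0329,-0.0319,-0.1089],[0.0329,-0.0319,-0.1089],[0.0329,-0.0319,-0.1089],[0.0329,-0.0319,-0.1089],[0.0329,-0.0319,-0.1089],[0.0329,-0.0319,-0.1089],[0.0329,-0.0319,-0.1089],[0.0329,-0.0319,-0.1089],[0.0329,-0.0319,-0.1089],[0.0329,-0.0319,-0.1089],[0.0329,-0.0319,-0.1089],[0.0329,-0.0319,-0.1089],[0,0,0],[0,0,0]], delta_pos=[[0,0,0],[0,0,0],[0,0,0],[0,0,0],[0,0,0],[0,0,0],[0,0,0],[0,0,0],[0,0,0],[0,0,0],[0,0,0],[0,0,0],[0,0,0],[0,0,0],[0,0,0],[0,0,0]], gripper=[0.085,0,0,0,0,0,0,0,0,0,0,0,0,0,0,0])

```text
time: 24.48
tool_pos: [0.5585, 0.0025, 0.157]
tcp_rot: [1.362, 2.723, 0.288]
wrist_force: [-0.0, -0.9, 0.7]
width: -0.003
grip_force: 0.0
```

```bash
python3 -c "
from h import *
go(key(1)+.02*N,KR)"
```

```text
turn [-0.0035 -0.0102  0.0002] rows>= 0.08968856668641917  shift [ 0.0297 -0.0573  0.0844] rows>= 2.655576035807293 t 24.4833
```

Call:
jog_arm(turn=[[-0.0035,-0.0102,0],[0,0,0],[0,0,0],[0,0,0],[0,0,0],[0,0,0],[0,0,0]], delta_pos=[[0.015,-0.0285,0],[0.0147,-0.0285,0.01],[0,0,0.035],[0,0,0.03],[0,0,0.009],[0,0,0],[0,0,0]], gripper=[0,0,0,0,0,0,0])

```text
time: 25.07
tool_pos: [0.5103, 0.0015, 0.064]
tcp_rot: [1.36, 2.712, 0.284]
wrist_force: [0.0, -0.4, 1.2]
width: 0.003
grip_force: 0.0
```

```bash
python3 -c "
from h import *
go(key(1)+0*N,KR)"
```

```text
turn [-0.0004  0.0012 -0.001 ] rows>= 0.013503480284403523  shift [0.0016 0.0004 0.0216] rows>= 0.5416142884785213 t 25.0667
```

Call:
jog_arm(turn=[[0,0,0],[0,0,0],[0,0,0],[0,0,0],[0,0,0],[0,0,0]], delta_pos=[[0.0016,0,0.015],[0,0,0.005],[0,0,0.004],[0,0,0.0015],[0,0,0.001],[0,0,0]], gripper=[0,0,0,0,0,0])

```text
time: 25.57
tool_pos: [0.5149, 0.006, 0.0395]
tcp_rot: [1.356, 2.71, 0.284]
wrist_force: [0.2, -0.8, 3.8]
width: -0.004
grip_force: 1.7
```

Call:
jog_arm(turn=[[0,0,0],[0,0,0],[0,0,0]], delta_pos=[[0,0,0.001],[0,0,0.001],[0,0,0]], gripper=[0,0,0])

```text
time: 25.82
tool_pos: [0.5152, 0.006, 0.0391]
tcp_rot: [1.355, 2.711, 0.284]
wrist_force: [-9.5, -2.6, 20.2]
width: -0.001
grip_force: 10.2
```

Call:
jog_arm(turn=[[0,0,0],[0,0,0],[0,0,0],[0,0,0],[0,0,0],[0,0.104,0],[0,0.104,0]], delta_pos=[[0,0,-0.01],[0,0,-0.035],[0,0,-0.035],[0,0,-0.03],[0,0,0],[0,0,0],[0,0,0]], gripper=[0,0,0,0,0.052,0.052,0.052])

```text
time: 26.4
tool_pos: [0.4958, -0.0059, 0.1462]
tcp_rot: [-1.318, -2.72, -0.429]
wrist_force: [-0.5, 0.5, -0.1]
width: 0.414
grip_force: 0.0
```

```bash
cat >> h.py <<'E'
RC=tilt(XS,0,XS); CO=np.array([.4385,.147,0])
E
python3 -c "
from h import *
im=cv2.imread('pics/top0.png');v=im.sum(2)/3;m=np.zeros(v.shape,bool);m[235:275,300:335]=v[235:275,300:335]>125
k,s,c,ct=comp(m,(310,254));(x,y),r=cv2.minEnclosingCircle(ct);print(s,x,y,r,ray('top',[x,y],.046),ray('top',[x,y],.03))
im=cv2.imread('pics/scene0.png');v=im.sum(2)/3;m=np.zeros(v.shape,bool);m[215:258,350:380]=v[215:258,350:380]>110
k,s,c,ct=comp(m,(365,240));print(s,c,proj('scene',[[.4385,.147,.046],[.4385,.147,.023],[.4385,.147,0]]))
go(CO+[0,0,.10],RC)"
```

```text
[310 246  14  15 145] 316.0243835449219 253.2926788330078 7.357748508453369 [[0.4407 0.1467 0.046 ]] [[0.4416 0.1463 0.03  ]]
[356 225  18  28 396] [364.1641 238.2172] [[365.3741 228.9202]
 [364.8764 238.9835]
 [364.3898 248.8239]]
turn [ 0.2124 -0.2059  0.0259] rows>= 2.4744639146884846  shift [0.1568 0.0457 0.0462] rows>= 4.2428869530414834 t 26.4
```

Call:
jog_arm(turn=[[0.071,-0.0687,0.009],[0.071,-0.0687,0.009],[0.071,-0.0687,0.009],[0,0,0],[0,0,0],[0,0,0],[0,0,0],[0,0,0],[0,0,0],[0,0,0]], delta_pos=[[0,0,0],[0,0,0],[0,0,0],[0.0312,0.0094,0],[0.0312,0.0094,0],[0.0312,0.0094,0.01],[0.0312,0.0094,0.01],[0.0312,0.0094,0.01],[0,0,0.015],[0,0,0]], gripper=[0.052,0.052,0.052,0.052,0.052,0.052,0.052,0.052,0.052,0.052])

```text
time: 27.23
tool_pos: [0.4373, 0.1469, 0.0958]
tcp_rot: [-1.406, -2.804, 0.013]
wrist_force: [-0.3, 1.0, -0.2]
width: 0.608
grip_force: 0.0
```

```bash
sed -i 's/CO=.*/CO=np.array([.440,.1472,0])/' h.py; python3 -c "
from h import *
go(CO+[0,0,.019],RC)"
```

```text
turn [-0.0093 -0.0007 -0.0007] rows>= 0.0782214954762328  shift [-0.0014  0.0023  0.0768] rows>= 1.92172926188979 t 27.2333
```

Call:
jog_arm(turn=[[-0.009,0,0],[0,0,0],[0,0,0],[0,0,0],[0,0,0],[0,0,0]], delta_pos=[[-0.0014,0.0023,0.01],[0,0,0.02],[0,0,0.02],[0,0,0.015],[0,0,0.01],[0,0,0]], gripper=[0.052,0.052,0.052,0.052,0.052,0.052])

```text
time: 27.73
tool_pos: [0.4419, 0.1452, 0.0218]
tcp_rot: [1.414, 2.805, 0.001]
wrist_force: [-0.3, 1.6, -0.0]
width: 0.603
grip_force: 0.0
```

Call:
jog_arm(turn=[[0,0,0],[0,0,0],[0,0,0],[0,0,0],[0,0,0],[0,0,0]], delta_pos=[[0,0,0],[0,0,0],[0,0,0],[0,0,0],[0,0,0],[0,0,0]], gripper=[0.04,0.025,0.025,0.025,0.025,0.025], grip_force=30)

```text
time: 28.23
tool_pos: [0.4444, 0.1465, 0.0247]
tcp_rot: [1.41, 2.802, 0.007]
wrist_force: [-0.5, -0.2, 3.9]
width: 0.355
grip_force: 30.1
```

Call:
jog_arm(turn=[[0,0,0],[0,0,0],[0,0,0],[0,0,0],[0,0,0],[0,0,0]], delta_pos=[[0,0,-0.01],[0,0,-0.035],[0,0,-0.035],[0,0,-0.035],[0,0,-0.035],[0,0,0]], gripper=[0.025,0.025,0.025,0.025,0.025,0.025])

```text
time: 28.73
tool_pos: [0.4477, 0.1476, 0.1824]
tcp_rot: [1.407, 2.794, 0.02]
wrist_force: [1.5, 0.5, -0.8]
width: 0.352
grip_force: 30.0
```

```bash
python3 -c "
from h import *
go([.623,.052,.15],RC); print(read_state()['width'])"
```

```text
turn [ 0.0177  0.0063 -0.0043] rows>= 0.16073038243746388  shift [-0.1815  0.0831  0.0324] rows>= 5.056828233750188 t 28.7333
0.35249897936786295
```

Call:
jog_arm(turn=[[0.009,0.003,-0.002],[0.009,0.003,-0.002],[0,0,0],[0,0,0],[0,0,0],[0,0,0],[0,0,0],[0,0,0],[0,0,0]], delta_pos=[[-0.026,0.0119,0],[-0.026,0.0119,0],[-0.026,0.0119,0],[-0.026,0.0119,0],[-0.026,0.0119,0],[-0.026,0.0119,0.012],[-0.0255,0.0117,0.01],[0,0,0],[0,0,0]], gripper=[0.025,0.025,0.025,0.025,0.025,0.025,0.025,0.025,0.025])

```text
time: 29.48
tool_pos: [0.6173, 0.0495, 0.1487]
tcp_rot: [-1.404, -2.796, 0.018]
wrist_force: [-0.6, 0.6, -0.4]
width: 0.352
grip_force: 30.1
```

```bash
python3 -c "
from h import *
go([.623,.052,.092],RC); print(read_state()['width'])
for n,c in(('scene',(slice(110,250),slice(290,450))),('top',(slice(130,260),slice(290,450)))):
    im=vision.read_camera(n)[:,:,::-1][c]; cv2.imwrite('pics/g_'+n+'.png',cv2.resize(im,None,fx=2.2,fy=2.2,interpolation=2))
a=cv2.imread('pics/g_scene.png');b=cv2.imread('pics/g_top.png');cv2.imwrite('pics/g.png',np.vstack([a,b]))
"
```

```text
turn [-0.016  -0.0067 -0.002 ] rows>= 0.14526765660360055  shift [-0.0014  0.0061  0.0567] rows>= 1.425788905820656 t 29.4833
0.35233726261571435
```

View pics/g.png

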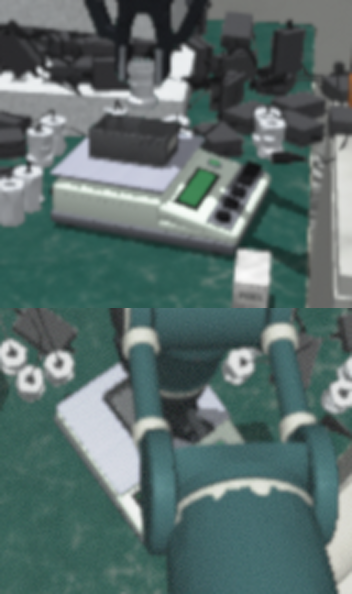

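Call:
jog_arm(turn=[[-0.008,-0.003,0],[0,0,0],[0,0,0],[0,0,0],[0,0,0],[0,0,0],[0,0,0],[0,0,0]], delta_pos=[[-0.0014,0.006,0],[0,0,0.02],[0,0,0.02],[0,0,0.008],[0,0,0.004],[0,0,0.002],[0,0,0.0015],[0,0,0]], gripper=[0.025,0.025,0.025,0.025,0.025,0.025,0.025,0.025])

```text
time: 30.25
tool_pos: [0.6236, 0.0528, 0.0956]
tcp_rot: [-1.406, -2.807, 0.005]
wrist_force: [-0.3, -0.2, -1.5]
width: 0.349
grip_force: 30.1
```

Call:
jog_arm(turn=[[0,0,0],[0,0,0],[0,0,0],[0,0,0]], delta_pos=[[0,0,0.0015],[0,0,0.0015],[0,0,0.001],[0,0,0]], gripper=[0.025,0.025,0.025,0.025])

```text
time: 30.58
tool_pos: [0.6235, 0.0525, 0.0914]
tcp_rot: [-1.406, -2.806, 0.006]
wrist_force: [-0.4, 0.2, 1.9]
width: 0.354
grip_force: 30.3
```

Call:
jog_arm(turn=[[0,0,0],[0,0,0],[0,0,0],[0,0,0],[0,0,0],[0,0,0],[0,0,0],[0,0,0]], delta_pos=[[0,0,0],[0,0,0],[0,0,0],[0,0,-0.008],[0,0,-0.025],[0,0,-0.035],[0,0,-0.03],[0,0,0]], gripper=[0.036,0.041,0.041,0.041,0.041,0.041,0.041,0.041])

```text
time: 31.25
tool_pos: [0.6283, 0.053, 0.1975]
tcp_rot: [1.404, 2.802, 0.004]
wrist_force: [1.3, -1.1, 0.8]
width: 0.482
grip_force: 0.0
```

```bash
python3 -c "
from h import *
print(proj('scene',[[.6235,.0525,.066+.046],[.622,.052,.098]]))
im=vision.read_camera('scene');v=im.sum(2)/3
c=proj('scene',[[.6235,.0525,.112]])[0].astype(int)
for y in range(c[1]-6,c[1]+22,2): print(y,v[y,c[0]-24:c[0]+25:2].astype(int))
go(key(3)+.05*N,KR)"
```

```text
[[351.3381 160.9247]
 [351.7054 166.6864]]
154 [139 148 156 154 158 168 171 170 167 188 193 201 204 214 217 219 221 224
 226 228 228 230 229 192 100]
156 [148 143 138 142 144 145 144 136  87 136 148 143 144 145 143 144 147 152
 156 160 157 160 166 132  84]
158 [142 143 142 146 142 158 163 140 108 124 152 141 144 144 144 141 142 144
 141 143 143 139 142 117  66]
160 [140 142 142 147 141 156 180 184 190 181 176 134 142 131 132 139 143 143
 141 141 139 139 138 114  75]
162 [147 143 142 147 137  97  68 104 115 158 195 164 148 145 152 144 138 140
 141 152 176 174 170 141  82]
164 [140 140 140 138  96  53  58  58  57 147 182 174 167 175 163 141  87  79
 118 177 190 161 182 223 156]
166 [143 143 126  84  53  48  59  57  53 101 150 157 158 159 138 117  64  57
  58  60  63  62  79 172 138]
168 [144 139  86  67  63  54  59  60  57 105 121 127 132 132 128 106  58  54
  55  56  57  54  75 129  95]
170 [110 126  74  69  73  66  72  70  73 112 128 129 130 135 137 111  58  54
  54  61  62  61 110 175 204]
172 [ 84 125  71  66  68  68  68  67  70  70  75  85  83  90  94  83  64  63
  65  72  65  86 123 155 140]
174 [148 185  74  62  63  64  65  65  67  66  67  67  67  64  63  61  62  67
  67  61  82  91  94 115 116]
176 [200 188  72  59  60  61  61  62  63  63  63  64  64  61  64  62  65  64
  66  62  89  66 102 116 115]
178 [204 188  69  56  55  57  58  59  59  59  60  60  60  60  61  62  64  64
  64  60  65  55 105 115 114]
180 [205 189  83  62  57  56  57  56  55  56  56  57  56  57  60  59  60  61
  63  55  53  88 112 114 115]
turn [-0.2066  0.0039 -0.    ] rows>= 1.7222272385490558  shift [-0.0337 -0.1483  0.0735] rows>= 4.2214037609365915 t 31.3
```

Call:
jog_arm(turn=[[-0.103,0.002,0],[-0.103,0.002,0],[0,0,0],[0,0,0],[0,0,0],[0,0,0],[0,0,0],[0,0,0],[0,0,0],[0,0,0],[0,0,0]], delta_pos=[[0,0,0],[0,0,0],[-0.0067,-0.0297,0],[-0.0067,-0.0297,0],[-0.0067,-0.0297,0.01],[-0.0067,-0.0297,0.02],[-0.0067,-0.0297,0.02],[0,0,0.025],[0,0,0.025],[0,0,0],[0,0,0]], gripper=[0.041,0,0,0,0,0,0,0,0,0,0])

```text
time: 32.22
tool_pos: [0.5404, -0.0482, 0.059]
tcp_rot: [1.367, 2.726, 0.276]
wrist_force: [-0.3, 0.8, 0.0]
width: 0.001
grip_force: 0.0
```

```bash
python3 -c "
from h import *
go(key(3),KR)"
```

```text
turn [-0.0121 -0.0095 -0.0019] rows>= 0.12917579574616078  shift [-0.0045  0.007   0.0178] rows>= 0.49197496021662707 t 32.2167
```

Call:
jog_arm(turn=[[-0.012,-0.0095,0],[0,0,0],[0,0,0]], delta_pos=[[-0.0045,0.007,0.007],[0,0,0],[0,0,0]], gripper=[0,0,0])

```text
time: 32.47
tool_pos: [0.5528, -0.0473, 0.057]
tcp_rot: [1.357, 2.707, 0.287]
wrist_force: [-0.1, -0.5, -0.5]
width: -0.001
grip_force: 0.0
```

```bash
python3 -c "
from h import *
go(key(3),KR)"
```

```text
turn [ 0.0041  0.005  -0.0002] rows>= 0.0543440421058501  shift [ 0.0022 -0.0028  0.0137] rows>= 0.3531693314462261 t 32.4667
```

Call:
jog_arm(turn=[[0.002,0.0025,0],[0,0,0],[0,0,0],[0,0,0],[0,0,0],[0,0,0]], delta_pos=[[0.001,-0.002,0.006],[0,0,0.005],[0,0,0.004],[0,0,0.002],[0,0,0.001],[0,0,0]], gripper=[0,0,0,0,0,0])

```text
time: 32.97
tool_pos: [0.5528, -0.0456, 0.0391]
tcp_rot: [1.359, 2.712, 0.286]
wrist_force: [-8.9, -1.9, 16.2]
width: -0.001
grip_force: 8.9
```

```bash
python3 -c "
from h import *
go(key(3),KR)"
```

```text
turn [ 0.0008  0.0009 -0.0002] rows>= 0.010200853916368975  shift [ 0.0008 -0.0001 -0.004 ] rows>= 0.10085992838627506 t 32.9667
```

Call:
jog_arm(turn=[[0,0,0],[0,0,0],[0,0,0],[0,0,0],[0,0,0]], delta_pos=[[0,0,-0.01],[0,0,-0.015],[-0.0312,0,0],[0,0,0],[0,0,0]], gripper=[0,0,0,0,0])

```text
time: 33.38
tool_pos: [0.5681, -0.0745, 0.0624]
tcp_rot: [1.361, 2.709, 0.286]
wrist_force: [-0.6, 0.4, -0.1]
width: 0.003
grip_force: 0.0
```

```bash
python3 -c "
from h import *
go(key(4),KR)"
```

```text
turn [ 0.0018  0.0026 -0.0023] rows>= 0.03261535066135743  shift [0.0011 0.     0.0198] rows>= 0.4960809458146496 t 33.3833
```

Call:
jog_arm(turn=[[0,0,0],[0,0,0],[0,0,0],[0,0,0],[0,0,0],[0,0,0]], delta_pos=[[0.001,0,0.012],[0,0,0.006],[0,0,0.004],[0,0,0.002],[0,0,0.0015],[0,0,0]], gripper=[0,0,0,0,0,0])

```text
time: 33.88
tool_pos: [0.5689, -0.0692, 0.0388]
tcp_rot: [1.358, 2.717, 0.284]
wrist_force: [-17.8, -3.2, 30.0]
width: -0.002
grip_force: 15.8
```

Fully down. Retract, check and hand in.

Call:
jog_arm(turn=[[0,0,0],[0,0,0],[0,0,0],[0,0,0],[0,0,0],[0,0,0],[0,0,0]], delta_pos=[[0,0,-0.01],[0,0,-0.03],[0,0,-0.035],[0,0,-0.035],[0,0,-0.02],[0,0,0],[0,0,0]], gripper=[0,0,0,0,0,0,0])

```text
time: 34.47
tool_pos: [0.5493, -0.0855, 0.1647]
tcp_rot: [1.358, 2.71, 0.286]
wrist_force: [-0.3, -0.1, -0.1]
width: -0.003
grip_force: 0.0
```

```bash
python3 -c "
from h import *
from workcell import ticket
im=vision.read_camera('scene').sum(2)/3
print(im[168,338:366:2].astype(int), read_state()['wrist_force'])
print(ticket.finish_job())"
```

```text
[ 57  61  63  78 117 127 132 134 133 124  82  65  65  66] [-1.3088  0.344  -0.0637]
the job is handed in; nothing more can be done
None
```

I carried out every step in the order asked and handed the job in at 34.5 s, with the bin upright about 6 mm from the pan centre and the coupling in it. I inferred each key press from the contact force (about 18–35 N, key bottomed out), with no key-travel reading. I didn't re-check the tape roll, gauge block and tool cup at the end, and `finish_job` returned no verdict.

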